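# Seat the high tube and start the run

### The job

One of the five tubes in the sample rack stands higher than the rest: press it down gently on its cap with the fingertips until it is fully seated, level with the others. Then, with the tube seated, press the large round start key on the console all the way in and let it spring back. Leave the other tubes, the other keys and everything else on the bench alone, do not grasp or lift anything, and finish with the hand clear.

Things in the scene. Friction and masses are not known exactly. Their poses are not given: they have to be found in the camera images.
- rack: white sample rack in a black dock, fixed to the bench: 60 x 220 mm at the foot, upper plate 44 x 200 mm with its top 68 mm above the bench. Origin under its centre on the bench. Five identical red-capped tubes stand in one row along its y axis, 36 mm apart, the middle one at its centre; which of them stands high changes.
- tube_high_top (a point): centre of the cap's flat top of the tube that stands high, 12 to 18 mm above the others. The cap is a soft rubber stopper, 18 mm across and 18 mm tall, that yields up to 5 mm under a finger (4 N per mm) and springs back; amber glass tube below it 13 mm across with a paper label. Once seated its cap top is 90 mm above the bench, level with the others.
- tube_high (a joint): height of that tube above its seat, in m: 0 fully seated, 0.012 to 0.018 at the start. It slides straight up and down in its hole with about 4 N of friction, stays where it is left and stops dead at 0.
- tube_a (a joint): height above its seat, in m, of one of the four other, seated tubes (same shape, cap top 90 mm above the bench): 0 = seated; must stay there
- tube_b (a joint): height above its seat, in m, of one of the four other, seated tubes (same shape, cap top 90 mm above the bench): 0 = seated; must stay there
- tube_c (a joint): height above its seat, in m, of one of the four other, seated tubes (same shape, cap top 90 mm above the bench): 0 = seated; must stay there
- tube_d (a joint): height above its seat, in m, of one of the four other, seated tubes (same shape, cap top 90 mm above the bench): 0 = seated; must stay there
- console: key console, fixed to the bench: white box 96 x 216 mm, black top 32 mm above the bench. Origin under its centre on the bench. Four white keys in one row along its y axis, 48 mm apart; their order changes.
- key_start_top (a point): centre of the top of the start key: the large round one, 32 mm across; 42 mm above the bench, 10 mm above the black top, when not pressed
- key_start (a joint): how far this key is pressed, in m: 0 = out, 0.006 = all the way in (about 5 N; 1.2 N starts it moving); it springs back by itself
- key_small_top (a point): centre of the top of the small round key, 16 mm across; 42 mm above the bench, 10 mm above the black top, when not pressed
- key_small (a joint): how far this key is pressed, in m: 0 = out, 0.006 = all the way in (about 5 N; 1.2 N starts it moving); it springs back by itself
- key_square_top (a point): centre of the top of the square key, 22 x 22 mm; 42 mm above the bench, 10 mm above the black top, when not pressed
- key_square (a joint): how far this key is pressed, in m: 0 = out, 0.006 = all the way in (about 5 N; 1.2 N starts it moving); it springs back by itself
- key_bar_top (a point): centre of the top of the oblong key, 36 mm along the console's x axis and 12 mm along y; 42 mm above the bench, 10 mm above the black top, when not pressed
- key_bar (a joint): how far this key is pressed, in m: 0 = out, 0.006 = all the way in (about 5 N; 1.2 N starts it moving); it springs back by itself
- reagent: small round reagent bottle, 40 mm across, 75 mm tall; loose on the bench, origin at the centre of its underside. Not to be disturbed.
- beaker: small open clear beaker, 44 mm across, 55 mm tall; loose on the bench, origin at the centre of its underside. Not to be disturbed.
- jar: round jar with a white cap, 56 mm across, 70 mm tall; loose on the bench, origin at the centre of its underside. Not to be disturbed.
- tip_box: pipette tip box with a clear lid, 80 x 117 x 59 mm; loose on the bench, origin at the centre of its underside. Not to be disturbed.
- cuvette_tray: white divided tray, 70 x 110 x 30 mm; loose on the bench, origin at the centre of its underside. Not to be disturbed.
- cuvette_pack: small cardboard pack, 50 x 35 x 30 mm; loose on the bench, origin at the centre of its underside. Not to be disturbed.
- weight: knobbed steel balance weight, 28 mm across, 38 mm tall; loose on the bench, origin at the centre of its underside. Not to be disturbed.

How it is judged:
By the outcome, as a careful person would: the job done as asked, in the order asked, and still so for the second after the job is handed in, with the robot touching nothing.
It also fails if it takes over 43 s, if anything falls off the work surface, if the arm or the gripper's body presses on something with over 40 N, if the wrist force passes 120 N, or if a joint passes its speed limit or range.

### The arm

A 6-joint arm with a two-finger parallel gripper is mounted at the origin on the work surface. World frame = base frame: x ahead of the robot, y to its left, z up, the work surface at z = 0. Lengths are in m, angles in rad, forces in N, time in s.
With the tool pointing down it reaches from about 0.3 to 0.875 m from the base axis. Payload 6.4 kg.
Tool frame: the origin (TCP) lies at the very end of the fingers, on their centre line; the grasp point (between the pads) lies 19 mm behind it; z points along the fingers, y is the line along which they close (so a half turn about z gives the same grasp; the last joint's range is limited). The gripper opens to 85 mm and grips with 20 to 120 N. Pads are 22 mm wide; open, the fingers measure 114 mm over their backs; the gripper's body (76 mm by 85 mm) begins 54 mm behind the grasp point. The pads swing forward as they close: fully open they stand 13 mm farther back than shut.
Start: joints at [1.05, 0.181, 1.607, -0, 1.354, -0.206], TCP at [0.178, 0.547, 0.195] pointing down, gripper open.
Joint ranges: [-2.99, 2.99], [-0.89, 2.07], [0.3, 2.58], [-1.14, 4.28], [0, 2.63], [-3.12, 3.12]. Speed limits (rad/s): [2.57, 2.57, 3.01, 3.14, 3.14, 3.14].

### API

Orientations are given as a unit quaternion [w, x, y, z].
In Python, from rig import status, eyes, manip gives the robot as it stands.
- The arm moves only by the tool servo_tool, never from a script. Its argument "steps" is one flat list of numbers, 6 for each row, row after row: the shift along the tool's x, y, z normalised to -1 to 1, where 1 is 200 mm, then the turn, a rotation vector about the tool's x, y, z normalised to -1 to 1, where 1 is 120 degrees. In form: [x, y, z, ax, ay, az, x, y, z, ax, ay, az, ...]. A call has 1 to 12 rows; each row is the pose to reach, as a shift and turn from the pose commanded when the call began, along the tool's axes at that moment; what a row does not reach only later rows make up. A row lasts 1/10 s, in which the tool goes at most 50 mm and 8.59 degrees, less where a joint would pass 70% of its speed; a pose out of reach is approached as far as the arm can. A call with a number of a shift or a turn outside -1 to 1 is refused whole. A call with a gripper value outside its range is refused whole. "jaw" is the closure, from 0 (fully open) to 1 (shut), set as the call begins (left out, the last holds). The fingers move at their own pace and stop on an object; "grip_force" is the grip in N (left out, the last holds). Time passes only in rows, so rows that repeat a pose let the fingers close. It gives the time, the measured TCP pose, the force, the opening and the grip force at its end, in the units of the state.
- status.sense(): the state, without advancing time (a new reading comes with each control period).
- eyes.get_image(name): name is "side" or "top"; returns (picture, depth): 400x640x3 uint8, red, green, blue; 400x640 float32, m along the optical axis (not along the pixel's ray), 0 where there is no reading.
- eyes.camera_params(name): a dict with "fov_y" (degrees; the focal length in pixels is half the picture's height over the tangent of half this angle, whatever the lens; pixels are square), "cx", "cy" (the principal point, pixels), "extrinsics" (4x4, takes a point from camera to world coordinates). Camera axes: x right, y down, z forward; pixel columns grow to the right and rows downward; lengths in m; the calibration is good to about 2 mm. A picture is of the moment at which its call begins. camera_params takes no time and is no camera call.
- manip.job_done(): hands the job in; it is judged then, once.
Trained networks look in the newest picture that a camera, given by its name, has taken for a name from the list of things; names that differ only in an ending like _2 or _b are one class to them, and where a whole thing is asked for, a point or a joint stands for the part that bears it (a point fixed in the world has none). Each returns a list of dicts, best first, with "p" (0 to 1); they miss things now and then, are a little off and sometimes report something else, mostly with a low value. They report only what shows in the picture. A call takes as long as a camera call.
- eyes.look_for(camera, query): "extent" ([left, top, width, height] in pixels, round what is visible of it).
- eyes.cut_out(camera, query): "mask" (400x640 bool, what is visible of it) and "extent" ([left, top, width, height] in pixels, round what is visible of it).
- eyes.mark_of(camera, query): "point" ([column, row] in pixels: a listed point, or the origin of a listed thing).
The state is a dict: "time_s": time; "qpos": joint angles; "dq": joint speeds; "joint_torque": joint torques, N m; "position": TCP position; "eef_rot": TCP orientation; "ft_force": force on the tool from outside, world axes, zero at the start; "moment": the same for the moment, N m; "width": opening from 0.0 (shut) to 1.0 (fully open); "gripper_force": force on a finger pad.
Only numpy, scipy, OpenCV 4.12 (cv2) and the standard library are available. Lean on these libraries where they do the work, as an engineer would, in place of code of your own. Each camera call takes 0.05 s, during which the arm holds its last target. There are 200 camera calls.

## Working session

There is one attempt and no reset: what is moved stays moved. The work goes in short steps, Python scripts to look and compute and a tool call to move; the robot and the scene stay as the last step left them, time stands still between calls to the robot, and variables do not carry over. Pictures are saved under pics/ and viewed, at most 10 in all, crops included, and the job is handed in when it is done.

Besides the shell and the picture viewer there is one more tool, called as name(argument=value, ...), one argument or row to a line, values as JSON. servo_tool: Moves the arm, as the interface text tells. Its arguments: {"type":"object","properties":{"steps":{"type":"array"},"jaw":{"type":"number"},"grip_force":{"type":"number"}},"required":["steps"]}

```bash
mkdir -p pics
cat > h.py <<'E'
import numpy as np, cv2
from rig import status, eyes, manip
def ray(cam,u,v):
    p=eyes.camera_params(cam);f=200/np.tan(np.radians(p["fov_y"])/2);T=np.array(p["extrinsics"])
    return T[:3,3],T[:3,:3]@np.array([(u-p["cx"])/f,(v-p["cy"])/f,1])
def atz(cam,u,v,z):
    o,d=ray(cam,u,v);return o+d*(z-o[2])/d[2]
def atd(cam,u,v,dep):
    o,d=ray(cam,u,v);return o+d*dep
E
python3 - <<'E'
from h import *
np.set_printoptions(precision=4,suppress=True)
ims={c:eyes.get_image(c) for c in("top","side")}
for c in ims:
    cv2.imwrite(f"pics/{c}.png",ims[c][0][:,:,::-1]); print(c,np.array(eyes.camera_params(c)["extrinsics"])[:3])
    for q in("tube_high_top","key_start_top","key_small_top","key_square_top","key_bar_top","rack","console"):
        for r in eyes.mark_of(c,q)[:2]:
            u,v=r["point"];d=ims[c][1][int(round(v)),int(round(u))]
            print(q,round(r["p"],2),np.round([u,v],1),atd(c,u,v,d))
print(status.sense())
E
```

```text
top [[ 0.0262 -0.9834  0.1794  0.323 ]
 [-0.9995 -0.0228  0.021   0.0143]
 [-0.0166 -0.1799 -0.9835  1.344 ]]
tube_high_top 0.5 [272.6 218.6] [0.5039 0.1377 0.0277]
tube_high_top 0.37 [374.6 204.6] [0.323  0.0143 1.344 ]
key_start_top 0.44 [213.  208.3] [0.526  0.3002 0.0446]
key_start_top 0.27 [329.2 173.8] [ 0.6344 -0.0156  0.0249]
key_small_top 0.45 [248.9 215.4] [0.5091 0.2014 0.0419]
key_square_top 0.49 [233.6 213.5] [0.5131 0.2432 0.0439]
key_square_top 0.32 [215.2 210.6] [0.5208 0.2953 0.0377]
key_bar_top 0.63 [272.  219.3] [0.5007 0.1385 0.0363]
key_bar_top 0.18 [217.2 277.6] [0.3399 0.2807 0.0288]
rack 0.93 [395.6 217.8] [ 0.5082 -0.1928  0.0689]
rack 0.67 [214.1 212.5] [0.5151 0.2974 0.0406]
console 0.71 [246.1 215.4] [0.5105 0.2106 0.0315]
side [[ 0.9498 -0.1581  0.27    0.3256]
 [-0.3129 -0.4875  0.8151 -0.6682]
 [ 0.0028 -0.8587 -0.5125  0.5313]]
tube_high_top 0.47 [336.1 237.7] [ 0.5268 -0.1385  0.1064]
key_start_top 0.68 [335.7 234.8] [ 0.5656 -0.0334  0.0304]
key_start_top 0.59 [282.9 170.2] [0.5208 0.2914 0.0432]
key_small_top 0.47 [335.5 241.7] [ 0.523  -0.1459  0.1
[... 207 characters left out ...]
134 0.1964 0.0431]
rack 0.8 [344.3 309.8] [ 0.4918 -0.2757  0.0691]
rack 0.6 [281.6 172. ] [0.5147 0.2816 0.043 ]
console 0.67 [287.6 197. ] [0.4983 0.1412 0.0422]
console 0.61 [285.7 183. ] [0.5137 0.2284 0.035 ]
{'time_s': 0.8, 'qpos': array([ 1.0497,  0.1808,  1.607 ,  0.0001,  1.3538, -0.2063]), 'dq': array([ 0.0002, -0.    ,  0.0001, -0.0013,  0.0008, -0.0022]), 'joint_torque': array([ -0.0012, -44.4806, -35.1662,  -0.0004,   0.0008,  -0.    ]), 'position': array([0.178 , 0.5468, 0.1955]), 'eef_rot': array([-0.    ,  0.1568,  0.9876,  0.    ]), 'ft_force': array([ 0.6049, -0.8893,  0.4027]), 'moment': array([ 0.0387, -0.0406,  0.0091]), 'gripper_force': 0.0, 'width': 0.9994835605864031}
```

Run:
```python
import cv2
a=cv2.imread("pics/top.png")[140:310,170:450];b=cv2.imread("pics/side.png")[130:400,220:480]
cv2.imwrite("pics/t2.png",cv2.resize(a,None,fx=2.8,fy=2.8,interpolation=2));cv2.imwrite("pics/s2.png",cv2.resize(b,None,fx=2.2,fy=2.2,interpolation=2))
```

```text
(no output)
```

View pics/t2.png

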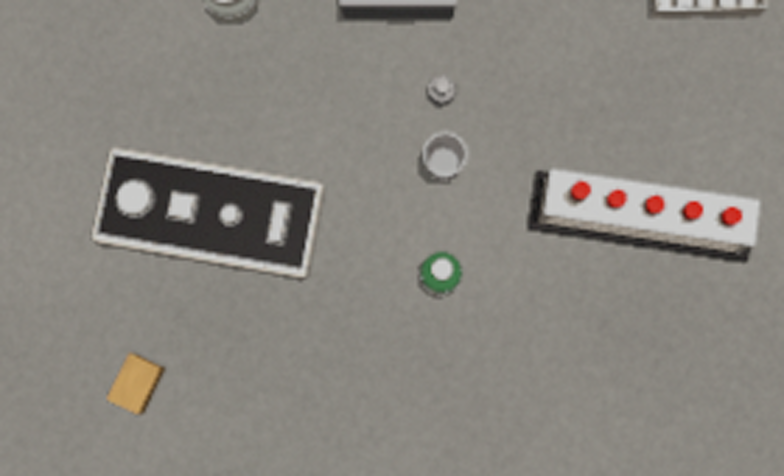

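View pics/s2.png

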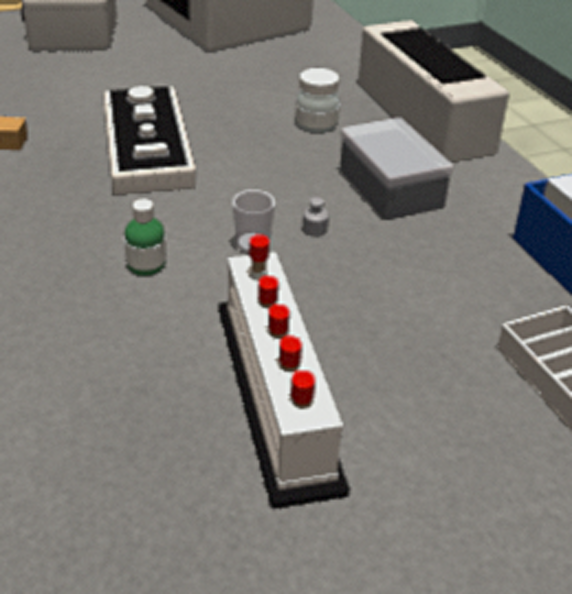

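View pics/top.png

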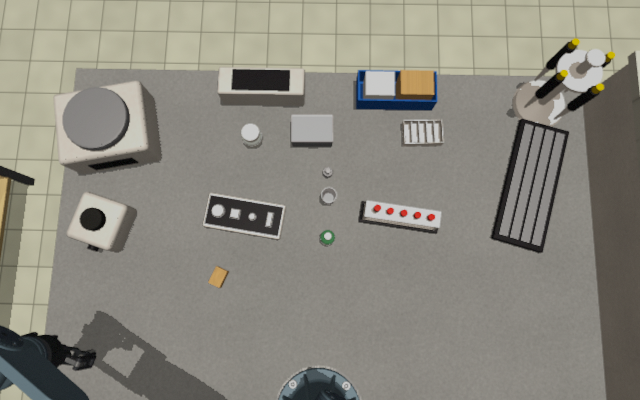

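The high tube is the leftmost in the top view (cap near pixel 377,208), and in the side view it is the farthest one, near 338,240. The start key is at the left end of the console, near 218,211 in the top view. Next I'll refine both positions.

Run:
```python
from h import *
from scipy.optimize import least_squares
np.set_printoptions(precision=4,suppress=True)
P={}
for c in("top","side"):
    im,D=eyes.get_image(c);i=im.astype(int)
    red=((i[...,0]>110)&(i[...,1]<70)&(i[...,2]<70)).astype(np.uint8)
    n,l,s,ce=cv2.connectedComponentsWithStats(red,connectivity=4)
    print(c)
    for k in range(1,n):
        if s[k,4]<8: continue
        v,u=np.where(l==k);W=np.array([atd(c,a,b,D[b,a]) for a,b in zip(u,v)])
        zt=np.percentile(W[:,2],90); t=W[W[:,2]>zt-.006]
        print(s[k],ce[k],"ctr@90",atz(c,*ce[k],.09),"@83",atz(c,*ce[k],.083),"topz",zt,"topmean",t.mean(0),len(t))
    # keys: pixels with height .037-.048 near console
    v,u=np.mgrid[0:400,0:640]
    p=eyes.camera_params(c);f=200/np.tan(np.radians(p["fov_y"])/2);T=np.array(p["extrinsics"])
    W=(np.stack([(u-p["cx"])/f*D,(v-p["cy"])/f*D,D],-1)@T[:3,:3].T)+T[:3,3]
    m=(i.min(2)>130)&(W[...,2]>.036)&(W[...,2]<.05)&(W[...,0]>.4)&(W[...,0]<.6)&(W[...,1]>.08)&(W[...,1]<.35)
    n,l,s,ce=cv2.connectedComponentsWithStats(m.astype(np.uint8),connectivity=4)
    for k in range(1,n):
        if s[k,4]>6: print("key",s[k],ce[k],atz(c,*ce[k],.042),W[l==k].mean(0))
```

```text
top
[374 205   7   7  30] [376.8667 207.8333] ctr@90 [ 0.5303 -0.1406  0.09  ] @83 [ 0.5315 -0.1415  0.083 ] topz 0.10800391213988988 topmean [ 0.5197 -0.1327  0.1532] 26
[387 208   6   6  28] [389.6071 210.6429] ctr@90 [ 0.5236 -0.1739  0.09  ] @83 [ 0.5248 -0.1749  0.083 ] topz 0.0934981365125576 topmean [ 0.5234 -0.1735  0.0902] 24
[401 210   6   6  27] [403.2593 212.5926] ctr@90 [ 0.5193 -0.2094  0.09  ] @83 [ 0.5204 -0.2107  0.083 ] topz 0.09273645828777473 topmean [ 0.5192 -0.2085  0.0902] 21
[414 212   7   6  30] [416.9667 214.6667] ctr@90 [ 0.5147 -0.2451  0.09  ] @83 [ 0.5158 -0.2465  0.083 ] topz 0.09119016290551121 topmean [ 0.5149 -0.2453  0.0889] 30
[428 214   7   6  28] [430.6786 216.75  ] ctr@90 [ 0.51   -0.2806  0.09  ] @83 [ 0.5111 -0.2823  0.083 ] topz 0.09112696199374244 topmean [ 0.5102 -0.2811  0.089 ] 27
key [212 205  11  11  98] [217.0306 210.4388] [0.5208 0.2894 0.042 ] [0.5209 0.2896 0.0412]
key [230 209  10   9  66] [234.2576 213.2273] [0.5142 0.2418 0.042 ] [0.5143 0.2419 0.041 ]
key [266 213   6  13  59] [268.5932 219.1356] [0.5002 0.1472 0.042 ] [0.5002 0
[... 601 characters left out ...]
83] 53
[347 282  10   9  60] [351.5667 286.3   ] ctr@90 [ 0.5137 -0.2503  0.09  ] @83 [ 0.5166 -0.2436  0.083 ] topz 0.09096905164798519 topmean [ 0.5136 -0.2505  0.0901] 59
[353 298  10   9  69] [357.3623 302.4928] ctr@90 [ 0.509 -0.286  0.09 ] @83 [ 0.5119 -0.2799  0.083 ] topz 0.0912622041057171 topmean [ 0.509  -0.2861  0.09  ] 68
key [279 169  11   6  50] [283.68 171.44] [0.5216 0.2852 0.042 ] [0.5216 0.2851 0.0421]
key [281 177   9   5  37] [285.3514 179.1622] [0.5153 0.2376 0.042 ] [0.5152 0.2375 0.0421]
key [284 186   6   4  19] [286.4211 187.4211] [0.5072 0.1911 0.042 ] [0.5073 0.1916 0.0417]
key [282 195  14   4  43] [288.3953 196.6047] [0.5008 0.1428 0.042 ] [0.5008 0.143  0.0419]
```

servo_tool(
  steps=[-0.1, -0.1, 0, 0, 0, 0, -0.25, -0.25, 0, 0, 0, 0, -0.4, -0.4, 0, 0, 0, 0, -0.55, -0.55, 0, 0, 0, 0, -0.7, -0.7, 0, 0, 0, 0, -0.85, -0.85, 0, 0, 0, 0, -1, -1, 0, 0, 0, 0],
  jaw=1,
  grip_force=20,
)

```text
time_s: 1.6
position: [0.3068, 0.2932, 0.1957]
eef_rot: [0.0, 0.157, 0.988, 0.0]
ft_force: [1.4, 0.1, -0.3]
width: -0.0
gripper_force: 0.0
```

servo_tool(
  steps=[-0.15, -0.15, 0, 0, 0, 0, -0.3, -0.3, 0, 0, 0, 0, -0.45, -0.45, 0, 0, 0, 0, -0.6, -0.6, 0, 0, 0, 0, -0.75, -0.75, 0, 0, 0, 0, -0.9, -0.9, 0, 0, 0, 0, -1, -1, 0, 0, 0, 0],
)

```text
time_s: 2.3
position: [0.4356, 0.04, 0.1959]
eef_rot: [0.001, 0.158, 0.987, -0.0]
ft_force: [-0.1, 0.7, 0.3]
width: -0.002
gripper_force: 0.0
```

servo_tool(
  steps=[-0.15, -0.15, 0, 0, 0, 0, -0.3, -0.3, 0, 0, 0, 0, -0.45, -0.45, 0, 0, 0, 0, -0.6, -0.6, 0, 0, 0, 0, -0.7, -0.7, 0, 0, 0, 0, -0.73, -0.72, 0, 0, 0, 0, -0.73, -0.72, 0, 0, 0, 0, -0.73, -0.72, 0, 0, 0, 0],
)

```text
time_s: 3.1
position: [0.5282, -0.1385, 0.1953]
eef_rot: [-0.0, 0.156, 0.988, 0.0]
ft_force: [0.0, -0.2, -0.4]
width: 0.001
gripper_force: 0.0
```

servo_tool(
  steps=[0, 0, 0.1, 0, 0, 0, 0, 0, 0.2, 0, 0, 0, 0, 0, 0.3, 0, 0, 0, 0, 0, 0.36, 0, 0, 0, 0, 0, 0.38, 0, 0, 0, 0, 0, 0.38, 0, 0, 0],
)

```text
time_s: 3.7
position: [0.5286, -0.1389, 0.1195]
eef_rot: [-0.0, 0.156, 0.988, 0.0]
ft_force: [-0.1, -0.5, 0.4]
width: -0.004
gripper_force: 0.0
```

Run:
```python
from h import *
s=eyes.get_image("side")[0];t=eyes.get_image("top")[0]
a=cv2.resize(s[200:330,290:410,::-1],(400,433),interpolation=2);b=cv2.resize(t[150:280,320:440,::-1],(400,433),interpolation=2)
cv2.imwrite("pics/c1.png",np.hstack([a,b]));print(status.sense()["position"],status.sense()["ft_force"])
```

```text
[ 0.52938607 -0.13959122  0.12053172] [ 0.55578285 -0.1205256   0.26186124]
```

View pics/c1.png

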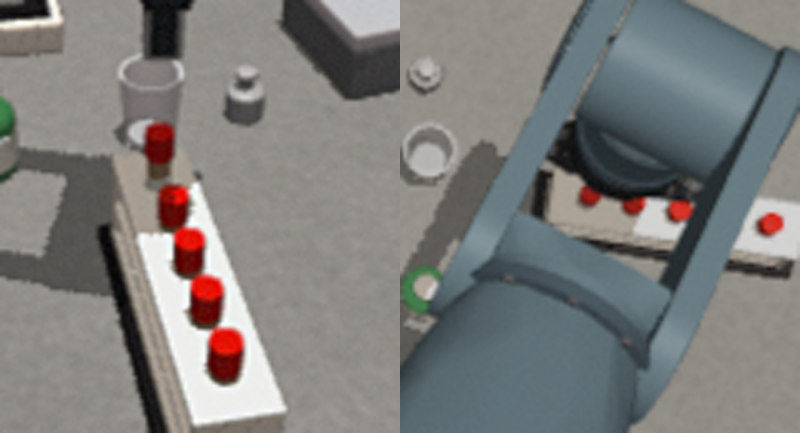

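The side view shows the fingertip bottom near full pixel (340,217), well above the high cap's top near (338,237). I'll check it against the projected TCP.

Run:
```python
from h import *
np.set_printoptions(precision=4,suppress=True)
P=status.sense()["position"]
for c in("side","top"):
    p=eyes.camera_params(c);f=200/np.tan(np.radians(p["fov_y"])/2);T=np.array(p["extrinsics"])
    for X in (P,[.528,-.139,.105],[.528,-.139,.09],[.528,-.139,.15]):
        q=T[:3,:3].T@(np.array(X)-T[:3,3]);print(c,X,q[0]/q[2]*f+p["cx"],q[1]/q[2]*f+p["cy"])
im,D=eyes.get_image("side")
for v in range(200,246,3):print(v,[(int(im[v,u].sum()),round(float(D[v,u]),3)) for u in (334,337,340,343,346)])
print([ (v,atd("side",340,v,D[v,340])) for v in (205,210,215)])
```

```text
side [ 0.5294 -0.1396  0.1205] 337.76450510879556 231.65448870074655
side [0.528, -0.139, 0.105] 336.77327774070295 238.3471378700383
side [0.528, -0.139, 0.09] 336.60467285836035 244.70882462622532
side [0.528, -0.139, 0.15] 337.30191541519224 218.40093437999755
top [ 0.5294 -0.1396  0.1205] 377.94605481949054 206.26431380476936
top [0.528, -0.139, 0.105] 376.96064148169825 207.76715305333823
top [0.528, -0.139, 0.09] 376.25005251099793 208.68533992512346
top [0.528, -0.139, 0.15] 379.19655564159126 204.87801866946333
200 [(42, 0.616), (57, 0.624), (59, 0.625), (64, 0.625), (21, 0.616)]
203 [(194, 0.656), (50, 0.649), (85, 0.647), (112, 0.648), (370, 1.015)]
206 [(224, 0.659), (48, 0.651), (68, 0.654), (124, 0.649), (392, 0.997)]
209 [(222, 0.661), (41, 0.655), (70, 0.655), (114, 0.654), (402, 0.987)]
212 [(207, 0.665), (52, 0.658), (64, 0.662), (142, 0.658), (431, 0.975)]
215 [(202, 0.67), (52, 0.66), (52, 0.663), (131, 0.663), (439, 0.965)]
218 [(368, 0.861), (362, 0.0), (372, 0.858), (486, 0.951), (423, 0.948)]
221 [(390, 0.863), (384, 0.864), (373, 0.858), (502, 0.845), (429, 0.941)]
224 [(383, 0.869), (379, 0.867), (369, 0.863), (429, 0.83), (427, 0.928)]
227 [(380, 0.824), (375, 0.822), (350, 0.828), (322, 0.834), (434, 0.916)]
230 [(342, 0.827), (345, 0.83), (327, 0.834), (349, 0.843), (419, 0.905)]
233 [(356, 0.834), (343, 0.836), (329, 0.838), (376, 0.85), (420, 0.894)]
236 [(536, 0.839), (332, 0.71), (302, 0.843), (390, 0.887), (433, 0.886)]
239 [(198, 0.703), (152, 0.699), (140, 0.699), (434, 0.875), (440, 0.875)]
242 [(130, 0.701), (124, 0.696), (98, 0.697), (439, 0.868), (433, 0.866)]
245 [(94, 0.704), (111, 0.699), (91, 0.701), (466, 0.746), (430, 0.854)]
[(205, array([ 0.5271, -0.1527,  0.1869])), (210, array([ 0.527 , -0.1538,  0.1773])), (215, array([ 0.5279, -0.1522,  0.1657]))]
```

servo_tool(
  steps=[0, 0, 0.02, 0, 0, 0, 0, 0, 0.04, 0, 0, 0, 0, 0, 0.05, 0, 0, 0, 0, 0, 0.05, 0, 0, 0],
)

```text
time_s: 4.25
position: [0.5284, -0.1394, 0.109]
eef_rot: [-0.0, 0.157, 0.988, 0.0]
ft_force: [0.1, -0.0, -0.5]
width: 0.002
gripper_force: 0.0
```

```bash
cat > tip.py <<'E'
from h import *
np.set_printoptions(precision=4,suppress=True)
s=status.sense();print(s["time_s"],s["position"],s["ft_force"],s["qpos"],s["width"])
im,D=eyes.get_image("side")
for u in (336,338,340):
    col=[v for v in range(195,245) if 0<D[v,u]<.69 and im[v,u].sum()<150 and int(im[v,u,0])<int(im[v,u,1])+40]
    v=col[-1];print(u,v,atd("side",u,v,D[v,u]))
m=(im[...,0]>110)&(im[...,1]<70)&(im[...,2]<70)
vv,uu=np.where(m[225:262,330:346]);print("red rows",np.bincount(vv)); 
cv2.imwrite("pics/n%d.png"%int(s["time_s"]*100),cv2.resize(im[170:310,280:420,::-1],(560,560),interpolation=2))
E
python3 tip.py; ls pics
```

```text
4.25 [ 0.5284 -0.1394  0.109 ] [ 0.063  -0.0157 -0.5347] [-0.4753  0.2132  1.7552 -0.      1.1742 -1.7312] 0.0021893786500095246
336 221 [ 0.5221 -0.1482  0.1515]
338 221 [ 0.5255 -0.1493  0.1515]
340 221 [ 0.5283 -0.152   0.1527]
red rows [0 0 0 0 0 0 0 0 0 0 0 0 5 8 8 8 6 0 0 0 0 0 0 0 0 0 0 0 0 0 1 7 8 8 8 7 4]
c1.png
n425.png
s2.png
side.png
t2.png
top.png
```

View pics/n425.png

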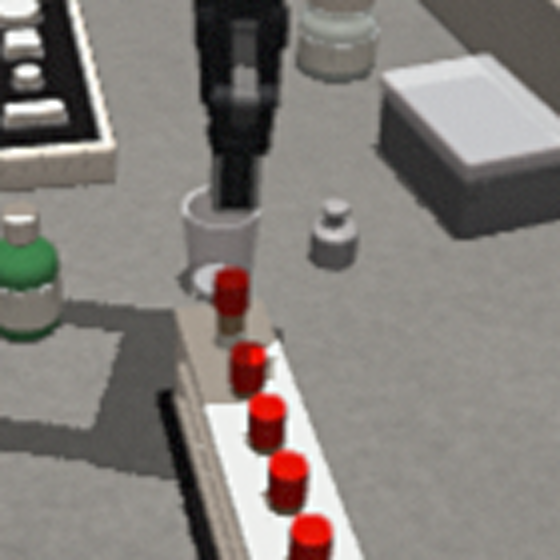

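The fingertip (crop row 208, full-frame row about 222) is clearly some 40 mm above the cap top (full-frame row about 237), so the reported TCP z reads about 40 mm too low. I'll go by force and camera, in guarded steps.

servo_tool(
  steps=[0, 0, 0.015, 0, 0, 0, 0, 0, 0.03, 0, 0, 0, 0, 0, 0.045, 0, 0, 0, 0, 0, 0.06, 0, 0, 0, 0, 0, 0.075, 0, 0, 0, 0, 0, 0.075, 0, 0, 0],
)

```text
time_s: 4.9
position: [0.5283, -0.1394, 0.0939]
eef_rot: [-0.001, 0.157, 0.988, 0.0]
ft_force: [-0.4, -1.2, -1.2]
width: -0.005
gripper_force: 0.0
```

```bash
python3 tip.py
```

```text
4.9 [ 0.5283 -0.1394  0.0939] [-0.3975 -1.2096 -1.1892] [-0.4752  0.2332  1.7653 -0.      1.1442 -1.7312] -0.00473441957627759
336 228 [ 0.5222 -0.1489  0.1367]
338 228 [ 0.5254 -0.1505  0.137 ]
340 228 [ 0.5284 -0.1529  0.1381]
red rows [0 0 0 0 0 0 0 0 0 0 0 0 5 8 8 8 6 0 0 0 0 0 0 0 0 0 0 0 0 0 1 7 8 8 8 7 3]
```

servo_tool(
  steps=[0, 0, 0.025, 0, 0, 0, 0, 0, 0.05, 0, 0, 0, 0, 0, 0.075, 0, 0, 0, 0, 0, 0.1, 0, 0, 0, 0, 0, 0.1, 0, 0, 0],
)

```text
time_s: 5.45
position: [0.528, -0.1392, 0.0734]
eef_rot: [-0.001, 0.157, 0.988, 0.0]
ft_force: [0.1, 0.0, -0.2]
width: 0.002
gripper_force: 0.0
```

```bash
python3 tip.py
```

```text
5.45 [ 0.528  -0.1392  0.0734] [ 0.0503  0.0427 -0.2461] [-0.4752  0.2618  1.7774 -0.      1.1042 -1.7312] 0.002396536295871455
336 237 [ 0.5221 -0.1504  0.1176]
338 237 [ 0.5257 -0.1512  0.1173]
340 237 [ 0.5291 -0.1525  0.1175]
red rows [0 0 0 0 0 0 0 0 0 0 0 0 0 0 8 8 7 0 0 0 0 0 0 0 0 0 0 0 0 0 1 7 8 8 8 7 3]
```

servo_tool(
  steps=[0, 0, 0.01, 0, 0, 0, 0, 0, 0.02, 0, 0, 0, 0, 0, 0.03, 0, 0, 0, 0, 0, 0.04, 0, 0, 0, 0, 0, 0.04, 0, 0, 0],
)

```text
time_s: 6.0
position: [0.529, -0.1397, 0.0667]
eef_rot: [0.0, 0.157, 0.988, -0.0]
ft_force: [-0.2, 0.1, 3.8]
width: -0.001
gripper_force: 1.6
```

servo_tool(
  steps=[0, 0, 0.01, 0, 0, 0, 0, 0, 0.02, 0, 0, 0, 0, 0, 0.03, 0, 0, 0, 0, 0, 0.03, 0, 0, 0],
)

```text
time_s: 6.4
position: [0.5289, -0.1396, 0.0603]
eef_rot: [0.0, 0.157, 0.988, -0.0]
ft_force: [-0.3, -0.3, 2.4]
width: -0.002
gripper_force: 1.5
```

```bash
python3 tip.py
```

```text
6.4 [ 0.5289 -0.1396  0.0603] [-0.3043 -0.3162  2.4163] [-0.4752  0.2815  1.7836  0.      1.0761 -1.7312] -0.0022765958365052966
336 241 [ 0.5213 -0.1529  0.1105]
338 238 [ 0.5252 -0.1525  0.1161]
340 241 [ 0.5283 -0.155   0.1104]
red rows [0 0 0 0 0 0 0 0 0 0 0 0 0 0 0 0 0 0 0 0 6 1 0 0 0 0 0 0 0 0 2 7 8 8 8 7 4]
```

servo_tool(
  steps=[0, 0, 0.01, 0, 0, 0, 0, 0, 0.02, 0, 0, 0, 0, 0, 0.03, 0, 0, 0, 0, 0, 0.04, 0, 0, 0, 0, 0, 0.04, 0, 0, 0],
)

```text
time_s: 6.95
position: [0.529, -0.1397, 0.0526]
eef_rot: [0.0, 0.157, 0.988, -0.0]
ft_force: [-0.4, -0.2, 7.3]
width: 0.002
gripper_force: 3.2
```

servo_tool(
  steps=[0, 0, 0.005, 0, 0, 0, 0, 0, 0.01, 0, 0, 0, 0, 0, 0.01, 0, 0, 0],
)

```text
time_s: 7.25
position: [0.5292, -0.1398, 0.0514]
eef_rot: [0.0, 0.157, 0.988, -0.0]
ft_force: [-2.3, 0.3, 12.0]
width: 0.003
gripper_force: 5.6
```

servo_tool(
  steps=[0, 0, 0.005, 0, 0, 0, 0, 0, 0.01, 0, 0, 0, 0, 0, 0.01, 0, 0, 0],
)

```text
time_s: 7.55
position: [0.5294, -0.1399, 0.05]
eef_rot: [0.001, 0.157, 0.988, -0.0]
ft_force: [-3.1, 2.2, 16.7]
width: -0.002
gripper_force: 8.1
```

servo_tool(
  steps=[0, 0, -0.02, 0, 0, 0, 0, 0, -0.05, 0, 0, 0, 0, 0, -0.15, 0, 0, 0, 0, 0, -0.25, 0, 0, 0, 0, 0, -0.35, 0, 0, 0, 0, 0, -0.45, 0, 0, 0, 0, 0, -0.45, 0, 0, 0],
)

```text
time_s: 8.25
position: [0.5301, -0.1402, 0.1407]
eef_rot: [0.002, 0.157, 0.988, -0.001]
ft_force: [-0.4, -0.5, -0.1]
width: -0.003
gripper_force: 0.0
```

Run:
```python
from h import *
np.set_printoptions(precision=4,suppress=True)
s=status.sense();print(s["time_s"],s["position"],s["ft_force"])
im,D=eyes.get_image("side");i=im.astype(int)
red=((i[...,0]>110)&(i[...,1]<70)&(i[...,2]<70)).astype(np.uint8)
n,l,st,ce=cv2.connectedComponentsWithStats(red,connectivity=4)
for k in range(1,n):
    if st[k,4]>8:
        v,u=np.where(l==k);print(st[k],ce[k],"medz top",np.percentile([atd("side",a,b,D[b,a])[2] for a,b in zip(u,v)],[50,85]))
d=np.array([.521,.2875,0])-s["position"];print("norm shift",d@[-.9508,.3097,0]/.2,d@[.3097,.9508,0]/.2)
```

```text
8.25 [ 0.5301 -0.1402  0.1407] [-0.415  -0.4973 -0.0818]
[334 244   8   5  33] [337.3939 245.9091] medz top [0.0901 0.0912]
[338 255   8   7  44] [341.6364 258.1364] medz top [0.0902 0.0911]
[342 268   9   8  53] [346.0377 271.7358] medz top [0.09  0.091]
[347 282  10   9  62] [351.5806 286.4839] medz top [0.09   0.0909]
[353 299  10   8  68] [357.3971 302.6176] medz top [0.0899 0.0909]
norm shift 0.7058227146351459 2.0192126754422675
```

The tube is level with the others. Moving to the start key.

servo_tool(
  steps=[0.04, 0.1, 0, 0, 0, 0, 0.1, 0.3, 0, 0, 0, 0, 0.17, 0.5, 0, 0, 0, 0, 0.24, 0.7, 0, 0, 0, 0, 0.3, 0.85, 0, 0, 0, 0, 0.35, 1, 0, 0, 0, 0],
)

```text
time_s: 8.9
position: [0.5223, 0.074, 0.1364]
eef_rot: [-0.002, 0.156, 0.988, -0.0]
ft_force: [0.0, 0.2, -0.7]
width: -0.001
gripper_force: 0.0
```

servo_tool(
  steps=[0.07, 0.2, 0, 0, 0, 0, 0.14, 0.4, 0, 0, 0, 0, 0.21, 0.6, 0, 0, 0, 0, 0.28, 0.8, 0, 0, 0, 0, 0.34, 0.95, 0, 0, 0, 0, 0.355, 1, 0, 0, 0, 0, 0.355, 1, 0, 0, 0, 0],
)

```text
time_s: 9.6
position: [0.5173, 0.2852, 0.1367]
eef_rot: [-0.001, 0.156, 0.988, -0.001]
ft_force: [0.5, -0.9, -0.4]
width: -0.001
gripper_force: 0.0
```

servo_tool(
  steps=[0, 0, 0.1, 0, 0, 0, 0, 0, 0.2, 0, 0, 0, 0, 0, 0.3, 0, 0, 0, 0, 0, 0.4, 0, 0, 0, 0, 0, 0.5, 0, 0, 0, 0, 0, 0.56, 0, 0, 0, 0, 0, 0.56, 0, 0, 0],
)

```text
time_s: 10.3
position: [0.5169, 0.2825, 0.0241]
eef_rot: [-0.002, 0.157, 0.988, -0.001]
ft_force: [0.3, -0.0, 0.3]
width: 0.001
gripper_force: 0.0
```

Run:
```python
from h import *
s=status.sense();print(s["time_s"],s["position"],s["ft_force"])
im,D=eyes.get_image("side");t=eyes.get_image("top")[0]
cv2.imwrite("pics/k.png",np.hstack([cv2.resize(im[130:230,240:340,::-1],(400,400),interpolation=2),cv2.resize(t[150:250,180:280,::-1],(400,400),interpolation=2)]))
```

```text
10.3 [0.5168998  0.28250606 0.02410244] [ 0.31557538 -0.02006053  0.33094044]
```

View pics/k.png

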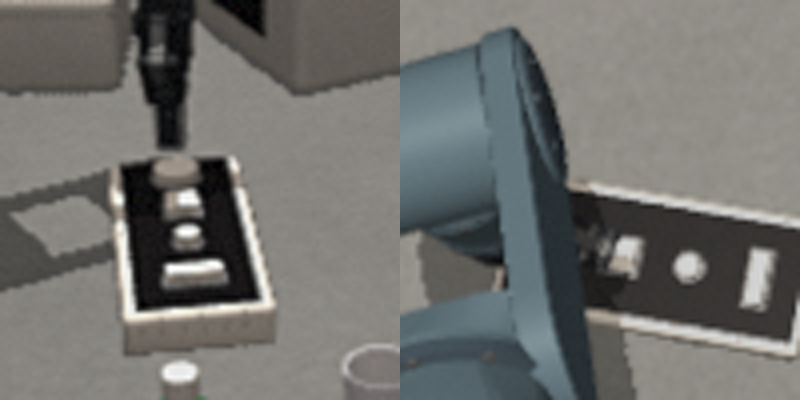

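The fingertip (side crop 172,148) is just above the start key (177,168), slightly to its left. I'll correct by 4–5 mm and descend slowly.

servo_tool(
  steps=[-0.01, 0.03, 0, 0, 0, 0, -0.01, 0.03, 0.02, 0, 0, 0, -0.01, 0.03, 0.04, 0, 0, 0, -0.01, 0.03, 0.06, 0, 0, 0, -0.01, 0.03, 0.07, 0, 0, 0, -0.01, 0.03, 0.08, 0, 0, 0, -0.01, 0.03, 0.08, 0, 0, 0],
)

```text
time_s: 11.1
position: [0.522, 0.2894, 0.0101]
eef_rot: [-0.0, 0.157, 0.988, -0.0]
ft_force: [0.1, -0.0, 0.2]
width: 0.001
gripper_force: 0.0
```

servo_tool(
  steps=[0, 0, 0.005, 0, 0, 0, 0, 0, 0.01, 0, 0, 0, 0, 0, 0.01, 0, 0, 0],
)

```text
time_s: 11.4
position: [0.5223, 0.2895, 0.0084]
eef_rot: [-0.0, 0.157, 0.988, -0.0]
ft_force: [-0.3, -0.6, 0.1]
width: -0.002
gripper_force: 0.0
```

servo_tool(
  steps=[0, 0, 0.005, 0, 0, 0, 0, 0, 0.01, 0, 0, 0, 0, 0, 0.015, 0, 0, 0, 0, 0, 0.015, 0, 0, 0],
)

```text
time_s: 11.8
position: [0.5223, 0.2896, 0.0055]
eef_rot: [0.0, 0.157, 0.988, 0.0]
ft_force: [0.7, -0.5, 1.7]
width: -0.001
gripper_force: 0.8
```

servo_tool(
  steps=[0, 0, 0.005, 0, 0, 0, 0, 0, 0.01, 0, 0, 0, 0, 0, 0.01, 0, 0, 0],
)

```text
time_s: 12.1
position: [0.5224, 0.2896, 0.0036]
eef_rot: [0.0, 0.157, 0.988, 0.0]
ft_force: [0.7, 0.1, 1.9]
width: -0.001
gripper_force: 1.3
```

servo_tool(
  steps=[0, 0, 0.005, 0, 0, 0, 0, 0, 0.01, 0, 0, 0, 0, 0, 0.01, 0, 0, 0],
)

```text
time_s: 12.4
position: [0.5224, 0.2896, 0.0015]
eef_rot: [0.0, 0.157, 0.988, 0.0]
ft_force: [-1.2, -1.0, 4.8]
width: -0.002
gripper_force: 1.9
```

servo_tool(
  steps=[0, 0, 0.005, 0, 0, 0, 0, 0, 0.005, 0, 0, 0],
)

```text
time_s: 12.6
position: [0.5224, 0.2896, 0.0006]
eef_rot: [0.0, 0.157, 0.988, 0.0]
ft_force: [-1.1, -1.4, 5.2]
width: -0.0
gripper_force: 2.2
```

servo_tool(
  steps=[0, 0, 0.005, 0, 0, 0, 0, 0, 0.005, 0, 0, 0],
)

```text
time_s: 12.8
position: [0.5224, 0.2896, 0.0002]
eef_rot: [0.0, 0.157, 0.988, -0.0]
ft_force: [-2.8, -1.8, 9.2]
width: -0.001
gripper_force: 4.6
```

servo_tool(
  steps=[0, 0, 0.005, 0, 0, 0, 0, 0, 0.005, 0, 0, 0],
)

```text
time_s: 13.0
position: [0.5225, 0.2896, 0.0001]
eef_rot: [0.0, 0.157, 0.988, -0.0]
ft_force: [-5.3, -2.2, 15.6]
width: -0.002
gripper_force: 7.9
```

Force jumped while the position stopped, so the key is bottomed. Retracting.

servo_tool(
  steps=[0, 0, -0.02, 0, 0, 0, 0, 0, -0.05, 0, 0, 0, 0, 0, -0.12, 0, 0, 0, 0, 0, -0.25, 0, 0, 0, 0, 0, -0.4, 0, 0, 0, 0, 0, -0.55, 0, 0, 0, 0, 0, -0.7, 0, 0, 0, 0, 0, -0.7, 0, 0, 0, 0, 0, -0.7, 0, 0, 0],
)

```text
time_s: 13.9
position: [0.5226, 0.2897, 0.1395]
eef_rot: [0.001, 0.157, 0.988, 0.0]
ft_force: [0.4, 1.2, -0.5]
width: 0.001
gripper_force: 0.0
```

Run:
```python
from h import *
s=status.sense();print(s["time_s"],s["position"],s["ft_force"])
im=eyes.get_image("side")[0]
cv2.imwrite("pics/f.png",cv2.resize(im[130:330,220:440,::-1],(660,600),interpolation=2))
```

```text
13.9 [0.52263891 0.28966803 0.13952064] [ 0.395456    1.15863017 -0.478198  ]
```

View pics/f.png

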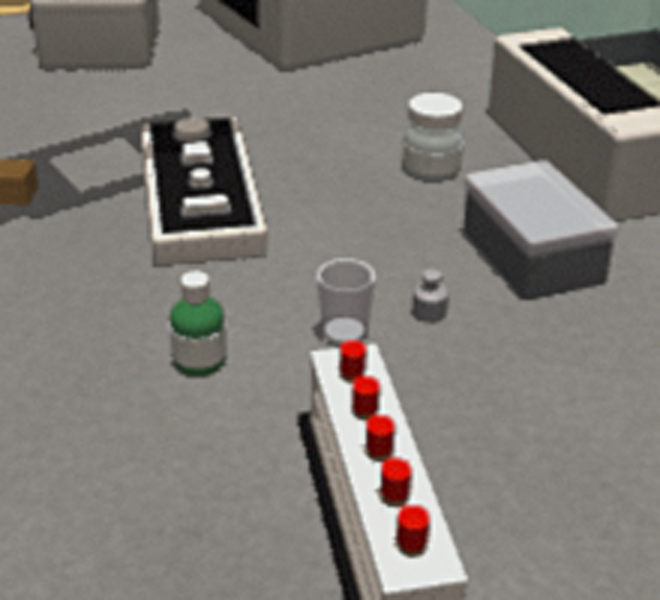

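All five caps are level (first one at crop 352,358), the start key is back out (192,126), and nothing else has moved.

```bash
python3 -c "
from rig import manip
print(manip.job_done())"
```

```text
the job is handed in; nothing more can be done
None
```

I pressed the high tube down until it was level with the other four, then pressed the start key all the way in and let it spring back; the hand is clear and the job is handed in.

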